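# Swap the room light for the reading lamp

### The job

Get the bedside ready for reading without ever leaving the room dark: first push the reading lamp's white toggle over so it snaps on, and only then push the black toggle of the room-light switch over so it snaps off. Just push the levers with the fingertips: pick nothing up, do not shove the lamp about, and leave the tumbler, fob, saucer and pill organizer where they stand.

Things in the scene. Friction and masses are not known exactly. Their poses are not given: they have to be found in the camera images.
- lamp_toggle (a joint): White toggle lever of the reading lamp. Joint 0 to 0.84 rad; a spring drives it to the nearer end from the centre (0.42): about 3 N on the lever's side 20 mm above the pivot brings it to the centre, then it snaps over. 0 = OFF, leaning 24 degrees from upright towards the lamp's own -x; 0.84 = ON, leaning 24 degrees towards the lamp's own +x (green dot).
- switch_toggle (a joint): Black toggle lever of the room-light switch. Joint 0 to 0.84 rad; a spring drives it to the nearer end from the centre (0.42): about 3 N on the lever's side 20 mm above the pivot brings it to the centre, then it snaps over. 0 = ON (at the start), leaning 13 degrees from upright towards the box's own +x (green dot); 0.84 = OFF, leaning 36 degrees from upright towards the box's own -x (the low side of its sloped face).
- lamp_pivot (a point): Pivot of the lamp's lever, 30 mm above the table; axes are the lamp's own (z up, x towards the on side). A flat black plate 44 x 26 mm under the lever has its top 29 mm above the table, the foot around it 24 mm.
- lamp_toggle_tip (a point): Free end of the lamp's lever, 40 mm from its pivot; moves with the lever. The lever is a 40 mm bat handle, shank 9 mm thick, ball end 13 mm, hinged on a level axis (the fixture's own y), swinging in its x-z plane.
- switch_pivot (a point): Pivot of the room switch's lever, 38 mm above the table; axes are the switch box's own (z up, x towards the on side, -x towards off).
- switch_toggle_tip (a point): Free end of the room switch's lever, 40 mm from its pivot; moves with the lever. The lever is a 40 mm bat handle, shank 9 mm thick, ball end 13 mm, hinged on a level axis (the fixture's own y), swinging in its x-z plane.
- lamp: Loose reading lamp, about 1.8 kg: dark round metal foot 180 mm across and 24 mm thick; origin at the centre of the foot's underside, z up. The lever's pivot is at (0, -45) mm in its x, y; a brass stem rises at (20, 58) mm and leans away to its +y, with a white shade 124 mm wide centred at (42, 165) mm, 235 to 325 mm up.
- switch_box: White room-light switch box, fixed to the nightstand top, 86 x 86 mm; origin at the centre of its underside, z up. The face slopes up by 11 degrees from its -x edge (29 mm high) to its +x edge (45 mm high). The pivot is over its centre.
- tumbler: Loose green plastic tumbler, upside down, 74 mm wide at the table, 92 mm tall; origin at the centre of its underside.
- fob: Loose aluminium pill fob standing on end, 22 mm across, about 60 mm tall with its ring; origin at the centre of its underside.
- saucer: Loose white ceramic saucer, 120 mm across, 18 mm high; origin at the centre of its underside.
- organizer: Loose navy pill organizer with seven clear flip lids, 40 x 154 x 25 mm (long along its y); origin at the centre of its underside.
Mind the look-alikes: they are no part of the job. Of the things that look like the switch_box, take the one that is nearest to the robot's base at the start.

How it is judged:
On the way, in this order (a step that is already met when the one before it is completed fails the run):
1. the reading lamp's toggle has snapped on while the room light is still on (value of joint lamp_toggle above 0.75 rad and value of joint switch_toggle below 0.14 rad), for 0.2 s.
2. the room-light toggle has snapped off, the reading lamp still on (value of joint each of switch_toggle, lamp_toggle above 0.75 rad), for 0.2 s.
At the end, for the whole second after the job is handed in: The lamp's toggle rests on (joint above 0.75 rad) and the room switch's toggle rests off (joint above 0.75 rad); the lamp stands upright and still within 30 mm of its start; tumbler, fob, saucer and organizer are within 20 mm of their starts (all of step 2 and distance of lamp from where it was at the start of the episode below 0.03 m and angle between lamp's own z axis and vertical below 0.05 rad and linear speed of lamp below 0.02 m/s and distance of each of tumbler, fob, saucer, organizer from where it was at the start of the episode below 0.02 m); the robot touches nothing.
It fails at once if the room light is switched off while the reading lamp is not on (value of joint switch_toggle above 0.54 rad and value of joint lamp_toggle below 0.5 rad).
It fails at once if the reading lamp is lifted more than 12 mm or tipped more than 10 degrees (height (world z) of lamp above 0.012 m or angle between lamp's own z axis and vertical above 0.175 rad).
It fails at once if the reading lamp is shoved more than 30 mm (distance of lamp from where it was at the start of the episode above 0.03 m).
It fails at once if the tumbler, fob, saucer or pill organizer is moved more than 20 mm or lifted (distance of any of tumbler, fob, saucer, organizer from where it was at the start of the episode above 0.02 m).
It fails at once if the tumbler, fob, saucer or pill organizer is tipped over (angle between any of tumbler, fob, saucer, organizer's own z axis and vertical above 0.3 rad).
It also fails if it takes over 43 s, if anything falls off the work surface, if the arm or the gripper's body presses on something with over 40 N, if the wrist force passes 120 N, or if a joint passes its speed limit or range.

### The arm

A 6-joint arm with a two-finger parallel gripper is mounted at the origin on the work surface. World frame = base frame: x ahead of the robot, y to its left, z up, the work surface at z = 0. Lengths are in m, angles in rad, forces in N, time in s.
With the tool pointing down it reaches from about 0.35 to 0.725 m from the base axis. Payload 4.3 kg.
Tool frame: the origin (TCP) lies midway between the tips of the shut fingers; the grasp point (between the pads) lies 19 mm behind it; z points along the fingers, y is the line along which they close (so a half turn about z gives the same grasp; the last joint's range is limited). The gripper opens to 85 mm and grips with 20 to 120 N. Pads are 22 mm wide; open, the fingers measure 114 mm over their backs; the gripper's body (76 mm by 85 mm) begins 54 mm behind the grasp point. The pads swing forward as they close: fully open they stand 13 mm farther back than shut.
Start: joints at [1.049, 0.377, 0.081, 1.274, 0, 1.46], TCP at [0.23, 0.527, 0.231] pointing down, gripper open.
Joint ranges: [-2.72, 2.72], [-0.84, 1.66], [-1.02, 1.22], [-1.77, 2.12], [-1.37, 1.28], [-3.14, 3.14]. Speed limits (rad/s): [2.57, 2.57, 3.14, 3.14, 3.14, 3.14].

### API

Orientations are given as a unit quaternion [w, x, y, z].
In Python, from rig import arm gives the robot as it stands. The module is installed in compiled form; this text tells all that it offers.
- The arm moves only by the tool step_arm, never from a script. Its argument "series" is a list of rows, each a list of 3 entries, a list of its own where there are three numbers: the shift along the tool's x, y, z in mm, then the turn about the tool's z in degrees, then the opening, from 0 (shut) to 1 (fully open). A call has 1 to 10 rows; each row is the pose to reach, as a shift and turn from the pose commanded when the call began, along the tool's axes at that moment; what a row does not reach only later rows make up. A row lasts 1/8 s, in which the tool goes at most 62.5 mm and 10.7 degrees, less where a joint would pass 70% of its speed; a pose out of reach is approached as far as the arm can. A call with a gripper value outside its range is refused whole. The fingers move at their own pace and stop on an object; "newtons" is the grip in N (left out, the last holds). Time passes only in rows, so rows that repeat a pose let the fingers close. It gives the time, the measured TCP pose, the force, the opening and the grip force at its end, in the units of the state.
- arm.sense(): the state, without advancing time (a new reading comes with each control period).
- arm.snapshot(name): name is "side" or "top" or "wrist"; returns a dict with "img" (480x640x3 uint8, red, green, blue), "fx", "fy", "cx", "cy" (pixels), "R" (3x3) and "t" (3): a world point X has camera coordinates R X + t. Camera axes: x right, y down, z forward; pixel columns grow to the right and rows downward; lengths in m; the calibration is good to about 2 mm. A picture is of the moment at which its call begins. There is no depth.
- arm.close_job(): hands the job in; it is judged then, once.
The state is a dict: "time": time; "q": joint angles; "joint_velocities": joint speeds; "effort": joint torques, N m; "eef_pos": TCP position; "tool_rot": TCP orientation; "force": force on the tool from outside, world axes, zero at the start; "wrist_torque": the same for the moment, N m; "opening": opening from 0.0 (shut) to 1.0 (fully open); "gripper_force": force on a finger pad.
Only numpy, scipy, OpenCV 4.12 (cv2) and the standard library are available. Lean on these libraries where they do the work, as an engineer would, in place of code of your own. Each camera call takes 0.05 s, during which the arm holds its last target. There are 200 camera calls.

## Working session

There is one attempt and no reset: what is moved stays moved. The work goes in short steps, Python scripts to look and compute and a tool call to move; the robot and the scene stay as the last step left them, time stands still between calls to the robot, and variables do not carry over. Pictures are saved under pics/ and viewed, at most 10 in all, crops included, and the job is handed in when it is done.

Besides the shell and the picture viewer there is one more tool, called after "Request:" by a JSON object that holds its "op" and its "data". step_arm: Moves the arm, as the interface text tells. Its arguments: {"type":"object","properties":{"series":{"type":"array"},"newtons":{"type":"number"}},"required":["series"]}

```bash
mkdir -p pics; cat > h.py <<'E'
import numpy as np, cv2, pickle
from rig import arm
def snap(n,f):
    s=arm.snapshot(n); cv2.imwrite(f'pics/{f}.png',s['img'][:,:,::-1]); pickle.dump(s,open(f'pics/{f}.pkl','wb')); return s
def load(f): return pickle.load(open(f'pics/{f}.pkl','rb'))
def ray(s,u,v,z):
    R,t=np.array(s['R']),np.array(s['t']); c=-R.T@t
    d=R.T@np.array([(u-s['cx'])/s['fx'],(v-s['cy'])/s['fy'],1]); return c+d*(z-c[2])/d[2]
def proj(s,X):
    p=np.array(s['R'])@np.array(X)+s['t']; return np.round([s['fx']*p[0]/p[2]+s['cx'],s['fy']*p[1]/p[2]+s['cy']],1)
E
python3 - <<'E'
from h import *
for n in('top','side'):
    s=snap(n,n+'0'); print(n,-np.array(s['R']).T@s['t'],s['fx'])
st=arm.sense(); print({k:st[k] for k in('time','eef_pos','tool_rot','force','opening')})
E
```

```text
top [ 0.3237398  -0.11777991  1.38950757] 535.7773829140264
side [ 0.19631431 -0.70781491  0.8012416 ] 494.39411014920853
{'time': 0.1, 'eef_pos': array([0.22987033, 0.52643095, 0.23046769]), 'tool_rot': array([-2.81412895e-04,  2.04473893e-01,  9.78871603e-01, -8.55421082e-04]), 'force': array([ 0.34586921, -0.51618183, -0.88589169]), 'opening': 0.9985236849604221}
```

View pics/top0.png

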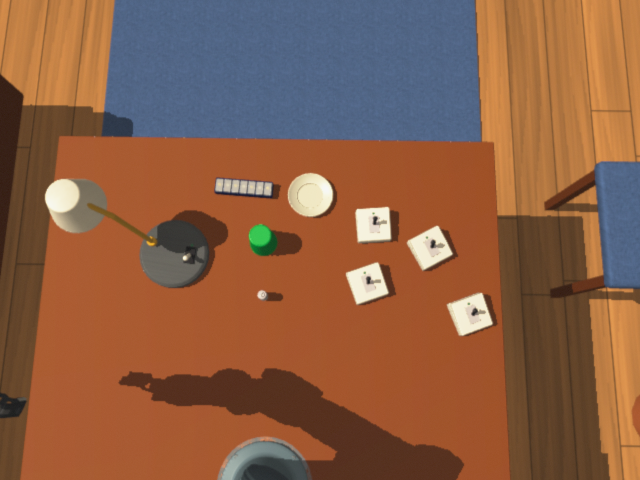

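View pics/side0.png

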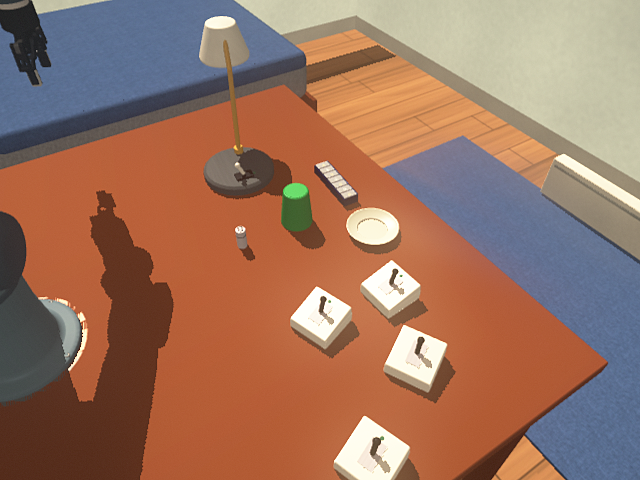

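Four look-alike boxes in the top view: (373,225), (430,248), (367,284), (470,314). The one nearest the base (about (265,480)) looks like (367,284). I'll confirm with numbers and an enlarged composite of it and the lamp foot.

```bash
python3 - <<'E'
from h import *
t,s=load('top0'),load('side0')
for p in [(373,225),(430,248),(367,284),(470,314)]:
    X=ray(t,*p,.04); print(p,X.round(3),np.hypot(*X[:2]).round(3))
for n,p,z in [('foot',(175,254),.024),('tumbler',(263,240),.092),('fob',(263,295),.06),('saucer',(311,195),.018),('org',(244,188),.025)]: print(n,ray(t,*p,z).round(3))
def crop(s,u,v,w,h,k): return cv2.resize(s['img'][v:v+h,u:u+w,::-1],None,fx=k,fy=k,interpolation=cv2.INTER_CUBIC)
a=np.hstack([crop(t,135,215,80,60,5),crop(t,335,254,80,60,5)])
b=np.hstack([crop(s,200,140,80,60,5),crop(s,282,280,80,60,5)])
cv2.imwrite('pics/c1.png',np.vstack([a,b]))
E
```

```text
(373, 225) [ 0.646 -0.262  0.04 ] 0.697
(430, 248) [ 0.588 -0.408  0.04 ] 0.716
(367, 284) [ 0.493 -0.246  0.04 ] 0.551
(470, 314) [ 0.422 -0.504  0.04 ] 0.657
foot [0.564 0.25  0.024]
tumbler [0.591 0.016 0.092]
fob [0.458 0.014 0.06 ]
saucer [ 0.731 -0.1    0.018]
org [0.745 0.078 0.025]
```

View pics/c1.png

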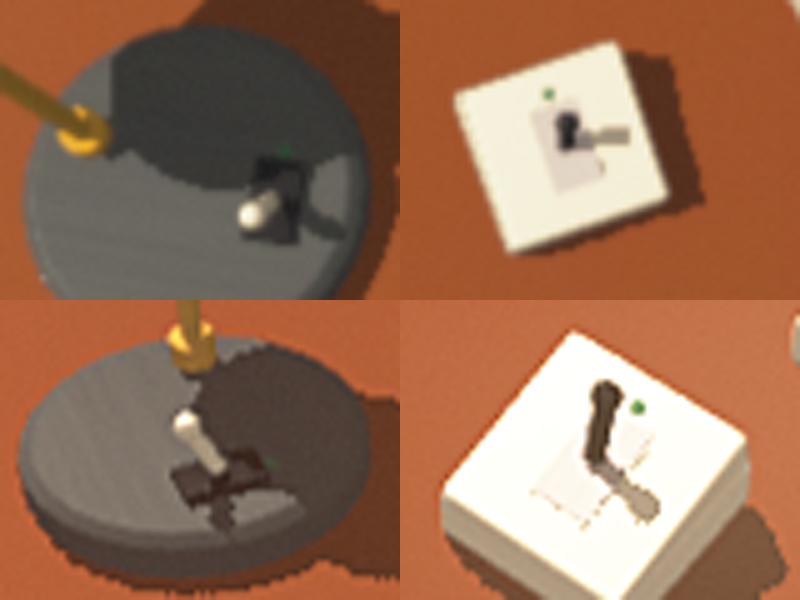

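```bash
cat > fit.py <<'E'
from h import *
from scipy.optimize import least_squares
t,s=load('top0'),load('side0'); S,C=np.sin,np.cos; r=np.deg2rad
T=lambda u0,v0,x,y:(t,u0+x/5,v0+y/5)
Q=lambda u0,v0,x,y:(s,u0+x/5,v0+y/5)
def L(x,y): return T(135,215,x,y)
def B(x,y): return T(335,254,x-400,y)
def L2(x,y): return Q(200,140,x,y-300)
def B2(x,y): return Q(282,280,x-400,y-300)
tipL=(-.04*S(r(24)),-.045,.03+.04*C(r(24)))
tipB=(.04*S(r(13)),0,.038+.04*C(r(13)))
pl=[(.022,-.032,.029),(.022,-.058,.029),(-.022,-.058,.029),(-.022,-.032,.029)]
lamp=[(tipL,L(249,215)),(tipL,L2(187,425))]+[(p,L(*q)) for p,q in zip(pl,[(258,157),(307,160),(297,243),(247,238)])]+[(p,L2(*q)) for p,q in zip(pl,[(252,450),(272,482),(190,510),(173,475)])]+[((.02,.058,.028),L(85,133)),((.02,.058,.028),L2(195,360)),((0,0,.024),L(196,180))]
bx=[(.043,.043,.045),(.043,-.043,.045),(-.043,-.043,.029),(-.043,.043,.029)]
box=[(tipB,B(567,122)),(tipB,B2(605,393))]+[(p,B(*q)) for p,q in zip(bx,[(455,96),(613,41),(668,196),(510,252)])]+[(p,B2(*q)) for p,q in zip(bx[:2]+bx[3:],[(572,332),(747,438),(443,492)])]
def W(p,X): x,y,a=p; return np.array([x+C(a)*X[0]-S(a)*X[1],y+S(a)*X[0]+C(a)*X[1],X[2]])
def fit(obs,p0):
    f=lambda p:np.concatenate([proj(o[0],W(p,X))-o[1:] for X,o in obs])
    k=least_squares(f,p0,loss='soft_l1',diff_step=1e-3); return k.x,f(k.x).reshape(-1,2).round(1).tolist()
E
sed -i 's/return np.round(\(.*\),1)$/return np.array(\1)/' h.py
python3 - <<'E'
from fit import *
for n,o,p0,pv,tp in(('lamp',lamp,(.564,.25,0),(0,-.045,.03),tipL),('box',box,(.493,-.246,.3),(0,0,.038),tipB)):
    p,e=fit(o,p0); print(n,p.round(4),'deg',np.rad2deg(p[2]).round(1),'pivot',W(p,pv).round(4),'tip',W(p,tp).round(4)); print(e)
E
```

```text
lamp [ 0.5695  0.2518 -0.1184] deg -6.8 pivot [0.5642 0.2071 0.03  ] tip [0.548  0.209  0.0665]
[[1.6, -0.3], [-1.6, -0.2], [0.9, -1.3], [1.0, -0.6], [-0.0, -0.6], [0.0, -0.9], [-0.1, -0.1], [-0.5, -0.6], [-1.0, -1.4], [-1.0, -0.4], [1.4, -0.3], [-1.2, -0.7], [0.1, 1.1]]
box [ 0.4965 -0.2495  0.3398] deg 19.5 pivot [ 0.4965 -0.2495  0.038 ] tip [ 0.5049 -0.2465  0.077 ]
[[0.1, -1.2], [-0.6, -1.4], [0.7, -1.6], [1.1, -1.2], [0.8, 0.5], [0.5, 0.0], [-0.9, -1.0], [-0.0, 0.2], [-3.6, 0.3]]
```

The top and side crops show the following.
- **Lamp lever:** white ball at top pixel (185,258), leaning away from the green dot at (192,246), so it is OFF.
- **Room switch:** black ball at top pixel (368,278), on the dot side (dot at (365,273)), so it is ON.
- **Which box:** it is 0.55 m from the base. The others are 0.66–0.72 m away, so this one fits "nearest".

The fits agree to about 1–1.5 px (3.6 px at one box corner). Next I approach the lamp from behind its lever.

Request:
{"op": "step_arm", "data": {"series": [[[-30, -14, 0], -2, 0], [[-85, -39, 10], -5, 0], [[-140, -64, 20], -8, 0], [[-195, -89, 20], -11, 0], [[-250, -115, 20], -14, 0], [[-305, -140, 30], -16.8, 0], [[-355, -163, 60], -16.8, 0], [[-381, -175, 100], -16.8, 0], [[-381, -175, 120], -16.8, 0], [[-381, -175, 120], -16.8, 0]]}}

```text
time: 1.35
eef_pos: [0.5073, 0.2131, 0.1091]
tool_rot: [-0.002, 0.06, 0.998, -0.001]
force: [-0.4, -0.1, 1.1]
opening: 0.001
gripper_force: 0.0
```

```bash
python3 - <<'E'
from fit import *
w=snap('wrist','w1'); s2=snap('side','s1')
st=arm.sense(); print({k:st[k] for k in('time','eef_pos','tool_rot','force','opening','q')})
p,_=fit(lamp,(.564,.25,0)); print('tip wrist',proj(w,W(p,tipL)),'pivot',proj(w,W(p,(0,-.045,.03))),[proj(w,W(p,c)).round() for c in pl], proj(w,st['eef_pos']))
a=w['img'][:,:,::-1]; b=cv2.resize(s2['img'][90:240,150:350,::-1],(640,480))
cv2.imwrite('pics/c2.png',cv2.resize(np.hstack([a,b]),(800,300)))
E
```

```text
{'time': 1.45, 'eef_pos': array([0.50912345, 0.21429288, 0.11167558]), 'tool_rot': array([-8.22611209e-05,  5.90796062e-02,  9.98253271e-01,  2.14344141e-05]), 'force': array([ 0.00715867, -0.00973909,  0.93776247]), 'opening': 0.0011740616626550646, 'q': array([ 2.83496854e-01,  3.95885128e-01, -2.09800723e-01,  9.65251034e-01,
        9.56481395e-05,  4.01724906e-01])}
tip wrist [315.50006107 342.16827228] pivot [315.53526204 335.23454122] [array([335., 364.]), array([296., 364.]), array([295., 303.]), array([336., 303.])] [317.00472246 313.41280016]
```

View pics/c2.png

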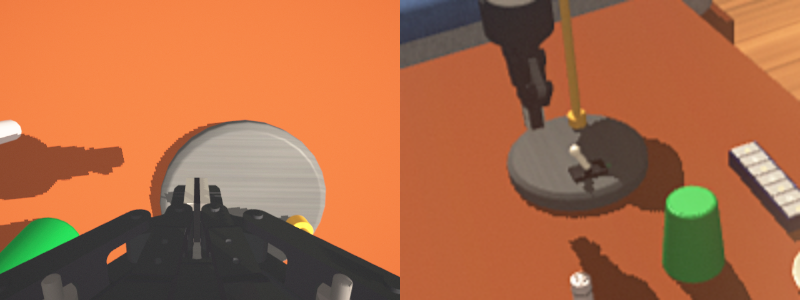

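The wrist view shows the closed fingertips near (395/2,190), in line with the foot, and the lever hidden behind them. The side view shows the gripper behind the white lever, over the foot. The projected lever column (315) matches the TCP column (317). I'll go down and push in small steps.

Request:
{"op": "step_arm", "data": {"series": [[[0, 0, 30], 0, 0], [[0, 0, 60], 0, 0], [[-8, 0, 61], 0, 0], [[-16, 0, 61], 0, 0], [[-22, 0, 61], 0, 0], [[-27, 0, 61], 0, 0], [[-32, 0, 61], 0, 0], [[-36, 0, 61], 0, 0], [[-39, 0, 61], 0, 0], [[-39, 0, 61], 0, 0]]}}

```text
time: 2.7
eef_pos: [0.5486, 0.2094, 0.0503]
tool_rot: [0.0, 0.059, 0.998, 0.0]
force: [-0.5, 0.1, 0.2]
opening: 0.002
gripper_force: 0.0
```

```bash
python3 - <<'E'
from fit import *
s2=snap('side','s2'); t2=snap('top','t2')
st=arm.sense(); print({k:st[k] for k in('time','eef_pos','force')})
b=cv2.resize(s2['img'][130:205,195:295,::-1],(400,300),interpolation=cv2.INTER_CUBIC)
a=cv2.resize(t2['img'][215:275,135:215,::-1],(400,300),interpolation=cv2.INTER_CUBIC)
cv2.imwrite('pics/c3.png',np.hstack([a,b]))
E
```

```text
{'time': 2.8, 'eef_pos': array([0.54810152, 0.20940079, 0.05023841]), 'force': array([ 0.23396909, -0.27917771, -0.31751244])}
```

View pics/c3.png

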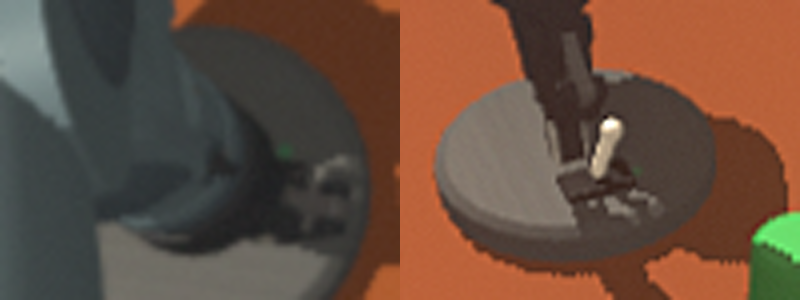

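The side crop shows the white lever now leaning right towards the green dot. Contact force is about 0 and the foot looks unmoved, so the lamp has snapped on. I'll back off, rise, and go over to the far (+x) side of the room switch.

Request:
{"op": "step_arm", "data": {"series": [[[15, 0, 0], 0, 0], [[15, 0, -60], 0, 0], [[15, -5, -115], 0, 0], [[8, -60, -135], -5, 0], [[-2, -120, -135], -10, 0], [[-12, -180, -135], -15, 0], [[-22, -240, -135], -20, 0], [[-32, -300, -135], -26.3, 0], [[-40, -360, -135], -26.3, 0], [[-43, -415, -130], -26.3, 0]]}}

```text
time: 4.05
eef_pos: [0.5418, -0.2101, 0.1807]
tool_rot: [0.001, -0.169, 0.986, -0.0]
force: [0.2, -0.1, -0.7]
opening: 0.005
gripper_force: 0.0
```

```bash
python3 - <<'E'
from fit import *
s2=snap('side','s3'); t2=snap('top','t3')
st=arm.sense(); print({k:st[k] for k in('time','eef_pos','tool_rot','force')})
p,_=fit(lamp,(.564,.25,0)); X=W(p,(.04*S(r(24)),-.045,.03+.04*C(r(24))))
print('ON tip crop',(proj(t2,X)-[135,215])*5,(proj(s2,X)-[195,130])*4)
p,_=fit(box,(.493,-.246,.3)); X=W(p,(.045,0,.11)); ax=86.61*2+26.3; a=np.deg2rad(ax)
d=X-st['eef_pos']; print('to go tool x,y,z',d[0]*C(a)+d[1]*S(a), d[0]*S(a)-d[1]*C(a), -d[2])
b=cv2.resize(s2['img'][130:205,195:295,::-1],(400,300),interpolation=cv2.INTER_CUBIC)
a=cv2.resize(t2['img'][215:275,135:215,::-1],(400,300),interpolation=cv2.INTER_CUBIC)
cv2.imwrite('pics/c4.png',np.hstack([a,b]))
E
```

```text
{'time': 4.15, 'eef_pos': array([ 0.54088759, -0.21298673,  0.17958862]), 'tool_rot': array([-3.01273465e-04, -1.66066229e-01,  9.86114060e-01, -9.88560307e-04]), 'force': array([0.12714911, 0.48166024, 0.17083726])}
ON tip crop [268.32798895 150.42390711] [214.13808102 125.25974289]
to go tool x,y,z 0.009071360026379047 -0.019609889184687413 0.06958861525499492
```

View pics/c4.png

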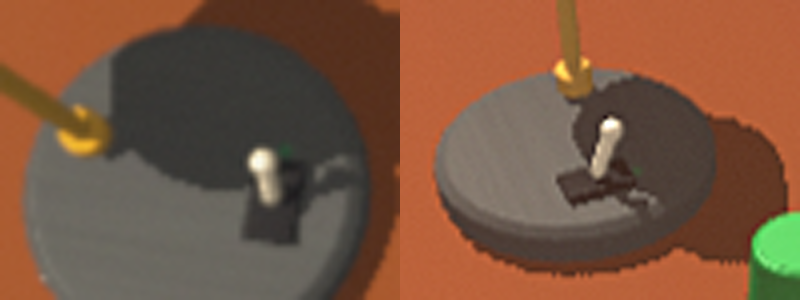

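The lamp is on: its ball is at crop (263,160) top and (610,126) side, against predictions of (268,150) and (614,125). The foot hasn't moved. Now I descend beside the switch lever and push it over.

Request:
{"op": "step_arm", "data": {"series": [[[9, -20, 40], 0, 0], [[9, -20, 95], 0, 0], [[9, -20, 123], 0, 0], [[18, -20, 123], 0, 0], [[26, -20, 123], 0, 0], [[33, -20, 123], 0, 0], [[39, -20, 123], 0, 0], [[43, -20, 123], 0, 0], [[46, -20, 123], 0, 0], [[46, -20, 123], 0, 0]]}}

```text
time: 5.4
eef_pos: [0.5042, -0.2418, 0.057]
tool_rot: [-0.001, -0.169, 0.986, 0.0]
force: [-0.6, -0.2, 0.1]
opening: 0.002
gripper_force: 0.0
```

```bash
python3 - <<'E'
from fit import *
s2=snap('side','s4')
st=arm.sense(); print({k:st[k] for k in('time','eef_pos','tool_rot','force')})
b=cv2.resize(s2['img'][260:350,262:382,::-1],(640,480),interpolation=cv2.INTER_CUBIC)
cv2.imwrite('pics/c5.png',b)
E
```

```text
{'time': 5.45, 'eef_pos': array([ 0.50441336, -0.24175882,  0.05697543]), 'tool_rot': array([-3.87120536e-04, -1.69308333e-01,  9.85563008e-01,  3.10280426e-04]), 'force': array([0.48854187, 0.11149321, 0.08746931])}
```

View pics/c5.png

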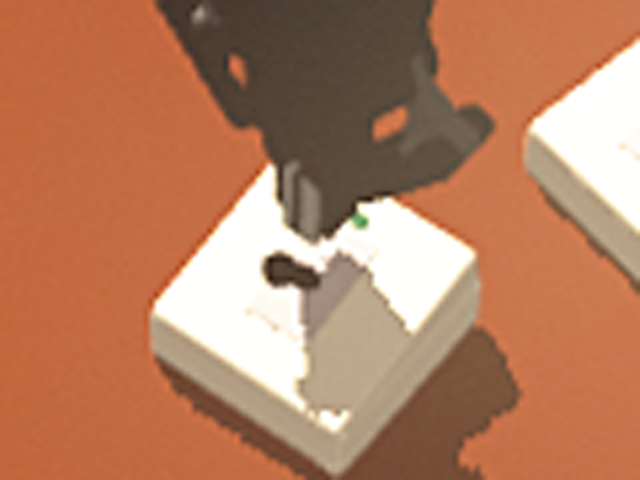

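The black lever now lies over to the low side, with its ball at crop (283,270), and force is about 0, so it has snapped off. I'll back away and rise clear.

Request:
{"op": "step_arm", "data": {"series": [[[-15, 0, 0], 0, 0], [[-15, 0, -50], 0, 0], [[-15, 0, -110], 0, 0], [[-15, 0, -130], 0, 0], [[-15, 0, -130], 0, 0], [[-15, 0, -130], 0, 0]]}}

```text
time: 6.2
eef_pos: [0.5188, -0.2362, 0.1858]
tool_rot: [-0.001, -0.17, 0.986, 0.001]
force: [0.3, -0.2, 0.5]
opening: 0.003
gripper_force: 0.0
```

```bash
python3 - <<'E'
from fit import *
s2=snap('side','s5'); p,_=fit(box,(.493,-.246,.3))
print('OFF tip',proj(s2,W(p,(-.04*S(r(36)),0,.038+.04*C(r(36))))))
cv2.imwrite('pics/c6.png',cv2.resize(s2['img'][120:360,190:430,::-1],(600,600),interpolation=cv2.INTER_CUBIC))
st=arm.sense(); print({k:st[k] for k in('time','eef_pos','force')})
E
```

```text
OFF tip [311.30698941 310.73510683]
{'time': 6.25, 'eef_pos': array([ 0.51836643, -0.23609651,  0.18533637]), 'force': array([ 0.23327067, -0.33684258, -0.22604056])}
```

View pics/c6.png

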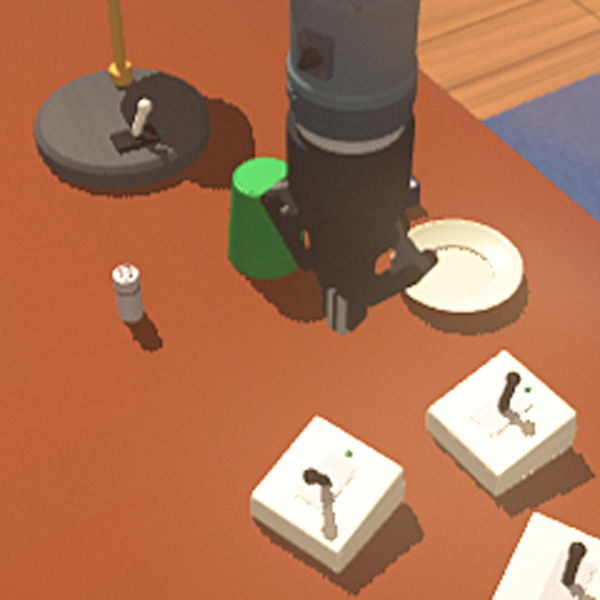

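The switch lever is off: its ball is at pixel (315,310), against a prediction of (311,311). The lamp is still on, everything else is in place, and the gripper is clear, so I'm handing in.

```bash
python3 -c "
from rig import arm
print(arm.close_job())"
```

```text
the job is handed in; nothing more can be done
None
```

The lamp toggle was snapped on first and the nearest room-light switch then snapped off, both seen in the camera images with nothing else visibly moved; I handed the job in at about 6 s, but the hand-in returned no verdict.

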